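# Find the weak shock mount and tag it

### The arm

A 6-joint arm with a two-finger parallel gripper is mounted at the origin on a cart in front of the work surface, level with it; the furniture and walls round the work are solid. World frame = base frame: x ahead of the robot, y to its left, z up, the work surface at z = 0. Lengths are in m, angles in rad, forces in N, time in s.
With the tool pointing down it reaches from about 0.3 to 0.775 m from the base axis. Payload 14.6 kg.
Tool frame: the origin (TCP) lies between the finger pads; the fingertips stand 19 mm ahead of it and the grasp point (between the pads) is the TCP; z points along the fingers, x is the direction in which the jaws open and shut, and the axes are right-handed (so a half turn about z gives the same grasp; the last joint's range is limited). The gripper opens to 94 mm and grips with 3 to 60 N. Pads are 16 mm wide; open, the fingers measure 119 mm over their backs; the gripper's body (75 mm by 177 mm) begins 78 mm behind the grasp point.
Start: joints at [1.097, 0.3, 1.521, -0, 1.321, -0.067], TCP at [0.218, 0.505, 0.224] pointing down, gripper open.
Joint ranges: [-3.03, 3.03], [-0.79, 2.21], [0.23, 2.52], [-1.04, 4.18], [0, 3.07], [-2.55, 2.55]. Speed limits (rad/s): [2.22, 2.22, 2.57, 3.14, 3.14, 3.14].

### API

Orientations are given as a 3x3 rotation matrix whose columns are the frame's x, y, z axes.
In Python, from station import robot gives the robot as it stands.
- The arm moves only by the tool move_arm, never from a script. Its argument "deltas" is a list of rows, each a list of 3 entries, a list of its own where there are three numbers: the shift along the tool's x, y, z in cm, then the turn, a rotation vector about the tool's x, y, z in degrees, then the gripper command: -1 is fully open, 1 is shut, values between are in proportion. A call has 1 to 20 rows; each row shifts and turns the commanded pose from where the row before left it, along the tool's axes as they then stand; what a row does not reach is not made up. A row lasts 1/8 s, in which the tool goes at most 62.5 mm and 10.7 degrees, less where a joint would pass 70% of its speed; a pose out of reach is approached as far as the arm can. A call with a gripper value outside its range is refused whole. The fingers move at their own pace and stop on an object; "grip_force" is the grip in N (left out, the last holds). Time passes only in rows, so rows that do not move let the fingers close. It gives the time, the measured TCP pose, the force and the opening at its end, in the units of the state.
- robot.observe(): the state, without advancing time (a new reading comes with each control period).
- robot.snapshot(name): name is "scene" or "top" or "wrist"; returns (picture, depth): 384x512x3 uint8, red, green, blue; 384x512 float32, m along the optical axis (not along the pixel's ray), 0 where there is no reading.
- robot.calibration(name): a dict with "fov_y" (degrees; the focal length in pixels is half the picture's height over the tangent of half this angle, whatever the lens; pixels are square), "cx", "cy" (the principal point, pixels), "eye" and "rotation" of the camera in the world; the wrist camera has in their place "T_tool_cam" (4x4, takes a point from camera to tool coordinates, whose origin is the TCP and whose axes are the tool frame's). Camera axes: x right, y up, looking along -z (the intrinsics and any distortion apply to the point x, -y, -z); pixel columns grow to the right and rows downward; lengths in m; the calibration is good to about 2 mm. A picture is of the moment at which its call begins: read the wrist's pose just before it. calibration takes no time and is no camera call.
- robot.close_job(): hands the job in, once; it reports no verdict.
The state is a dict: "clock": time; "qpos": joint angles; "joint_vel": joint speeds; "effort": joint torques, N m; "ee_pos": TCP position; "ee_rot": TCP orientation; "force": force on the tool from outside, world axes, zero at the start; "moment": the same for the moment, N m; "grip_width": finger opening in m.
Only numpy, scipy, OpenCV 4.12 (cv2) and the standard library are available. Lean on these libraries where they do the work, as an engineer would, in place of code of your own. Each camera call takes 0.05 s, during which the arm holds its last target.

### The job

Three shock mounts stand on the bench, each with a spring-loaded black rubber pad and a red tag beside it. With the fingertips, gently press each pad at least half-way down and let it spring back, to feel which of the three is the softest; only then push that mount's red tag down to its stop, leaving the other two tags up. Touch and press only: do not lift or shift the mounts or anything else.

Things in the scene. Friction and masses are not known exactly. Their poses are not given: they have to be found in the camera images.
- mount_a: one of three identical-looking shock mounts standing loose on the bench, 1.5 kg: aluminium base plate 120 x 76 x 8 mm with a spring and black rubber pad at one end and a red push-down tag at the other. Origin: centre of the plate's underside; x runs along the plate from tag to pad, z up. Pad axis at x = +26 mm, tag axis at x = -40 mm. The three differ only in hidden spring stiffness (the softest is about half as stiff as the next, and its place among the three says nothing)
- pad_a_top (a point): centre of the top face of mount_a's round rubber pad (diameter 48 mm), 56.5 mm above the bench at rest; moves down with the pad
- pad_a (a joint): compression of mount_a's pad: 0 m at rest, 0.012 m fully down; it springs back. Pushing a pad starts at about 1 N and a pad half-way down takes roughly 3 to 8 N, depending on its spring
- ring_a (a joint): white travel ring round mount_a's guide rod, inside the coil spring just under the pad: 0 m at the top; the pad pushes it down as far as the pad goes (to about 0.012 m) and it stays there, so it shows how far the pad has been pressed
- tag_a_top (a point): centre of the top face of mount_a's red tag cap, 34 mm (across the plate) x 16 mm (along it), 57 to 60 mm above the bench when up and 42 to 48 mm when down on its stop; moves with the tag
- tag_a (a joint): mount_a's red tag: 0 to 0.003 m = up; slides straight down, takes about 3 N and stays where it is left. The stop lies somewhere from 0.012 to 0.018 m, different from mount to mount, so push until it stops (the force rises sharply)
- mount_b: one of three identical-looking shock mounts standing loose on the bench, 1.5 kg: aluminium base plate 120 x 76 x 8 mm with a spring and black rubber pad at one end and a red push-down tag at the other. Origin: centre of the plate's underside; x runs along the plate from tag to pad, z up. Pad axis at x = +26 mm, tag axis at x = -40 mm. The three differ only in hidden spring stiffness (the softest is about half as stiff as the next, and its place among the three says nothing)
- pad_b_top (a point): centre of the top face of mount_b's round rubber pad (diameter 48 mm), 56.5 mm above the bench at rest; moves down with the pad
- pad_b (a joint): compression of mount_b's pad: 0 m at rest, 0.012 m fully down; it springs back. Pushing a pad starts at about 1 N and a pad half-way down takes roughly 3 to 8 N, depending on its spring
- ring_b (a joint): white travel ring round mount_b's guide rod, inside the coil spring just under the pad: 0 m at the top; the pad pushes it down as far as the pad goes (to about 0.012 m) and it stays there, so it shows how far the pad has been pressed
- tag_b_top (a point): centre of the top face of mount_b's red tag cap, 34 mm (across the plate) x 16 mm (along it), 57 to 60 mm above the bench when up and 42 to 48 mm when down on its stop; moves with the tag
- tag_b (a joint): mount_b's red tag: 0 to 0.003 m = up; slides straight down, takes about 3 N and stays where it is left. The stop lies somewhere from 0.012 to 0.018 m, different from mount to mount, so push until it stops (the force rises sharply)
- mount_c: one of three identical-looking shock mounts standing loose on the bench, 1.5 kg: aluminium base plate 120 x 76 x 8 mm with a spring and black rubber pad at one end and a red push-down tag at the other. Origin: centre of the plate's underside; x runs along the plate from tag to pad, z up. Pad axis at x = +26 mm, tag axis at x = -40 mm. The three differ only in hidden spring stiffness (the softest is about half as stiff as the next, and its place among the three says nothing)
- pad_c_top (a point): centre of the top face of mount_c's round rubber pad (diameter 48 mm), 56.5 mm above the bench at rest; moves down with the pad
- pad_c (a joint): compression of mount_c's pad: 0 m at rest, 0.012 m fully down; it springs back. Pushing a pad starts at about 1 N and a pad half-way down takes roughly 3 to 8 N, depending on its spring
- ring_c (a joint): white travel ring round mount_c's guide rod, inside the coil spring just under the pad: 0 m at the top; the pad pushes it down as far as the pad goes (to about 0.012 m) and it stays there, so it shows how far the pad has been pressed
- tag_c_top (a point): centre of the top face of mount_c's red tag cap, 34 mm (across the plate) x 16 mm (along it), 57 to 60 mm above the bench when up and 42 to 48 mm when down on its stop; moves with the tag
- tag_c (a joint): mount_c's red tag: 0 to 0.003 m = up; slides straight down, takes about 3 N and stays where it is left. The stop lies somewhere from 0.012 to 0.018 m, different from mount to mount, so push until it stops (the force rises sharply)
- bearing: bystander, loose, to be left alone: steel ball bearing lying flat, 62 mm across, 16 mm high; origin at the centre of its underside
- nut: bystander, loose, to be left alone: zinc hexagon nut lying flat, 30 x 34 x 18 mm; origin at the centre of its underside
- fitting: bystander, loose, to be left alone: standing brass pipe fitting, 24 x 27 x 36 mm; origin at the centre of its underside
- tape_roll: bystander, loose, to be left alone: roll of blue tape lying flat, 85 mm across, 24 mm high; origin at the centre of its underside
- marker: bystander, loose, to be left alone: white marker pen with red cap lying down, 17 x 130 x 15 mm; origin at the centre of its underside

How it is judged:
On the way, in this order (a step that is already met when the one before it is completed fails the run):
1. every pad has been pressed (each travel ring pushed down more than 4 mm), all tags still up (value of joint each of ring_a, ring_b, ring_c above 0.004 m and value of joint each of tag_a, tag_b, tag_c below 0.006 m), for 0.1 s.
2. the tag of the softest mount is pushed down to its stop (its tag, and only its, can go below 14.5 mm) (value of joint any of tag_a, tag_b, tag_c above 0.0145 m), for 0.1 s.
At the end, for the whole second after the job is handed in: The softest mount's tag is down on its stop (more than 14.5 mm; the other two tags cannot go so far), the other two tags are up (less than 5 mm down), all three pads have sprung back (less than 2 mm compressed) and the mounts stand still (value of joint each of pad_a, pad_b, pad_c below 0.002 m and ((value of joint tag_a above 0.0145 m and value of joint each of tag_b, tag_c below 0.005 m) or (value of joint tag_b above 0.0145 m and value of joint each of tag_a, tag_c below 0.005 m) or (value of joint tag_c above 0.0145 m and value of joint each of tag_a, tag_b below 0.005 m)) and linear speed of each of mount_a, mount_b, mount_c below 0.02 m/s); the robot touches nothing.
It fails at once if more than one tag is pushed down (more than 6 mm) (value of joint each of tag_b, tag_c above 0.006 m or value of joint each of tag_a, tag_c above 0.006 m or value of joint each of tag_a, tag_b above 0.006 m).
It fails at once if a mount is shifted or lifted by more than 20 mm, or tipped (distance of any of mount_a, mount_b, mount_c from where it was at the start of the episode above 0.02 m or angle between any of mount_a, mount_b, mount_c's own z axis and vertical above 0.15 rad).
It fails at once if a mount is pressed with more than 80 N (contact force between the fingers and mount_a above 80 N or contact force between the fingers and mount_b above 80 N or contact force between the fingers and mount_c above 80 N).
It fails at once if a bystander is moved by more than 20 mm (distance of any of bearing, nut, fitting, tape_roll, marker from where it was at the start of the episode above 0.02 m).
It also fails if it takes over 45 s, if anything falls off the work surface, if the arm or the gripper's body presses on something with over 40 N, if the wrist force passes 120 N, or if a joint passes its speed limit or range.

## Working session

There is one attempt and no reset: what is moved stays moved. The work goes in short steps, Python scripts to look and compute and a tool call to move; the robot and the scene stay as the last step left them, time stands still between calls to the robot, and variables do not carry over. Pictures are saved under pics/ and viewed, and the job is handed in when it is done.

Besides the shell and the picture viewer there is one more tool, called in YAML: its name, and indented under it one key for each argument. move_arm: Moves the arm, as the interface text tells. Its arguments: {"type":"object","properties":{"deltas":{"type":"array"},"grip_force":{"type":"number"}},"required":["deltas"]}

```bash
mkdir -p pics; ls; python3 - <<'E'
from station import robot
import cv2,numpy as np,pickle
s=robot.observe();print({k:np.round(v,3) for k,v in s.items()})
for n in("top","scene"):
    p,d=robot.snapshot(n);c=robot.calibration(n);print(n,c)
    cv2.imwrite(f"pics/{n}0.png",p[:,:,::-1]);pickle.dump((p,d,c),open(f"{n}0.pkl","wb"))
E
```

```text
pics
{'clock': np.float64(0.0), 'qpos': array([ 1.097,  0.3  ,  1.522, -0.   ,  1.321, -0.067]), 'joint_vel': array([-0.001,  0.001,  0.001, -0.001,  0.003,  0.001]), 'effort': array([ 1.0000e-03, -5.3180e+01, -3.5273e+01,  7.1000e-02,  2.4000e-02,
       -0.0000e+00]), 'ee_pos': array([0.218, 0.505, 0.224]), 'ee_rot': array([[ 0.396,  0.918, -0.001],
       [ 0.918, -0.396, -0.001],
       [-0.001, -0.   , -1.   ]]), 'force': array([-0.55 , -1.16 ,  0.634]), 'moment': array([ 0.025,  0.031, -0.064]), 'grip_width': np.float64(0.094)}
top {'fov_y': 45.398664703631276, 'cx': 254.61445580295222, 'cy': 188.60148619789683, 'eye': array([0.39249607, 0.15909707, 1.24503924]), 'rotation': array([[ 0.01022605,  0.99410758, -0.10791456],
       [-0.99993881,  0.01062153,  0.00309063],
       [ 0.00421864,  0.10787635,  0.99415537]])}
scene {'fov_y': 57.011633194397724, 'cx': 254.51153085466623, 'cy': 192.98768401854443, 'eye': array([ 0.10204732, -0.25695586,  0.67732826]), 'rotation': array([[ 0.69613924,  0.52776434, -0.48667747],
       [-0.7178323 ,  0.50194381, -0.4824616 ],
       [-0.01034129,  0.68521326,  0.72826907]])}
```

View pics/top0.png

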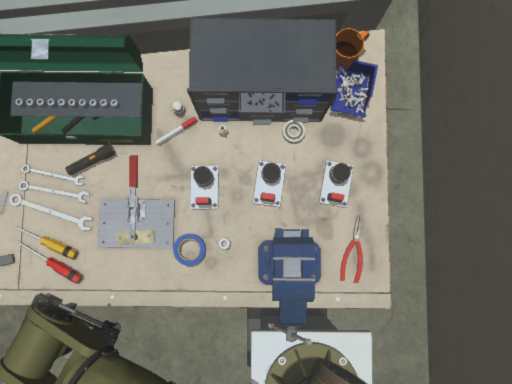

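View pics/scene0.png

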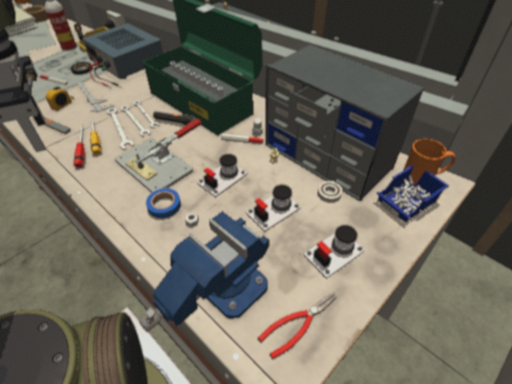

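```bash
cat >h.py <<'E'
import numpy as np,pickle,cv2
def w(c,u,v,d=None,z=None):
    f=192/np.tan(np.radians(c['fov_y']/2))
    r=np.array([(u-c['cx'])/f,-(v-c['cy'])/f,-1.]);r=c['rotation']@r
    if z is not None: d=(z-c['eye'][2])/r[2]
    return c['eye']+r*d
E
python3 - <<'E'
from h import *
p,d,c=pickle.load(open("top0.pkl","rb"))
x=p[150:215,180:365]
cv2.imwrite("pics/c1.png",cv2.resize(x[:,:,::-1],None,fx=4.3,fy=4.3,interpolation=cv2.INTER_CUBIC))
# heights map
f=192/np.tan(np.radians(c['fov_y']/2))
v,u=np.mgrid[:384,:512]
r=np.stack([(u-c['cx'])/f,-(v-c['cy'])/f,-np.ones_like(u)],-1)@c['rotation'].T
P=c['eye']+r*d[...,None]
hsv=cv2.cvtColor(p,cv2.COLOR_RGB2HSV)
for u0,u1 in((185,225),(252,290),(320,358)):
    m=np.zeros((384,512),bool);m[155:212,u0:u1]=1
    pad=m&(hsv[...,2]<75)&(P[...,2]>.048)
    tag=m&(p[...,0]>120)&(p[...,1]<70)
    for n,k in(("pad",pad),("tag",tag)):
        uv=(u[k].mean(),v[k].mean());print(n,k.sum(),np.round(uv,1),"depthz",np.round(np.median(P[k],0),4),"ray",np.round(w(c,*uv,z=.0565 if n=="pad" else .0585),4))
E
```

```text
pad 211 [202.3 175.2] depthz [0.5555 0.2927 0.0568] ray [0.5552 0.2924 0.0565]
tag 1 [208. 201.] depthz [0.4878 0.276  0.0576] ray [0.4877 0.2759 0.0585]
pad 208 [271.  171.7] depthz [0.5659 0.113  0.0567] ray [0.5664 0.1129 0.0565]
tag 5 [269.2 198.8] depthz [0.4948 0.1151 0.0574] ray [0.4951 0.1173 0.0585]
pad 214 [340.9 171.9] depthz [ 0.568  -0.0701  0.0567] ray [ 0.5678 -0.07    0.0565]
tag 6 [334.5 197.8] depthz [ 0.4988 -0.0494  0.0581] ray [ 0.4994 -0.0522  0.0585]
```

View pics/c1.png

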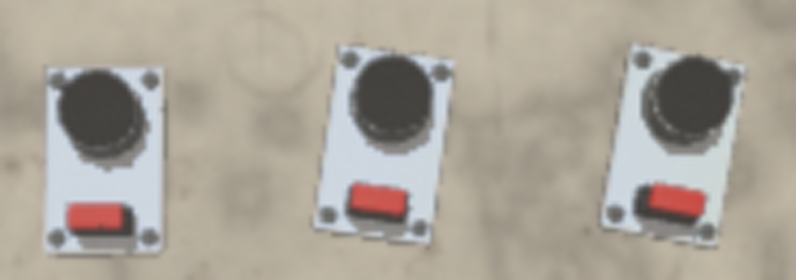

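```bash
python3 - <<'E'
from h import *
p,d,c=pickle.load(open("top0.pkl","rb"))
f=192/np.tan(np.radians(c['fov_y']/2))
v,u=np.mgrid[:384,:512]
r=np.stack([(u-c['cx'])/f,-(v-c['cy'])/f,-np.ones_like(u)],-1)@c['rotation'].T
P=c['eye']+r*d[...,None]
for n,u0,u1 in(("L",185,225),("M",252,290),("R",320,358)):
    m=np.zeros((384,512),bool);m[155:212,u0:u1]=1
    red=p[...,0].astype(int)>p[...,1].astype(int)+60
    out=[]
    for nm,k,z in(("pad",m&(P[...,2]>.052)&~red&(v<188),.0565),("tag",m&red&(P[...,2]>.052),.0585)):
        q=w(c,u[k].mean(),v[k].mean(),z=z);out.append(q)
        print(n,nm,k.sum(),np.round([u[k].mean(),v[k].mean()],1),np.round(np.median(P[k],0),4),np.round(q,4))
    a=out[0]-out[1];print("dist",np.hypot(*a[:2]),"yaw",np.degrees(np.arctan2(a[1],a[0])))
# everything above 0.08 m near
for n,(a,b,e,g) in dict(vice=(225,325,255,325),drawers=(15,125,188,340),clamp=(150,250,95,178)).items():
    q=P[a:b,e:g].reshape(-1,3);q=q[q[:,2]>.06];print(n,np.round(q.min(0),3),np.round(q.max(0),3))
E
```

```text
L pad 258 [201.8 174.7] [0.556  0.2933 0.0568] [0.5566 0.2937 0.0565]
L tag 59 [201.5 200. ] [0.4903 0.2915 0.0571] [0.4902 0.2927 0.0585]
dist 0.06643059679292025 yaw 0.8970958677606834
M pad 247 [270.7 171.2] [0.5675 0.1131 0.0568] [0.5677 0.1139 0.0565]
M tag 68 [267.6 195.9] [0.5022 0.1217 0.0593] [0.5025 0.1216 0.0585]
dist 0.06563946171313167 yaw -6.726107379566856
R pad 260 [340.8 171.3] [ 0.5682 -0.0699  0.0566] [ 0.5693 -0.0697  0.0565]
R tag 69 [337.1 196.1] [ 0.5041 -0.0587  0.0591] [ 0.5041 -0.0591  0.0585]
dist 0.06614516925929546 yaw -9.257731448831738
vice [0.183 0.01  0.06 ] [0.419 0.159 1.245]
drawers [ 0.392 -0.067  0.06 ] [0.968 0.331 1.245]
clamp [0.392 0.159 0.06 ] [0.605 0.485 1.245]
```

```bash
python3 - <<'E'
from h import *
p,d,c=pickle.load(open("top0.pkl","rb"))
f=192/np.tan(np.radians(c['fov_y']/2))
v,u=np.mgrid[:384,:512]
r=np.stack([(u-c['cx'])/f,-(v-c['cy'])/f,-np.ones_like(u)],-1)@c['rotation'].T
P=c['eye']+r*d[...,None]
for n,(a,b,e,g) in dict(vice=(225,305,255,325),drawers=(15,125,188,340),clamp=(150,250,95,178)).items():
  for zz in (.07,.12):
    q=P[a:b,e:g][d[a:b,e:g]>0];q=q[q[:,2]>zz];print(n,zz,len(q),np.round(q.min(0),3),np.round(q.max(0),3)) if len(q) else 0
E
```

```text
vice 0.07 2909 [0.236 0.012 0.07 ] [0.419 0.112 0.153]
vice 0.12 1942 [0.237 0.012 0.12 ] [0.393 0.112 0.153]
drawers 0.07 14497 [ 0.658 -0.065  0.07 ] [0.968 0.331 0.261]
drawers 0.12 13898 [ 0.658 -0.026  0.12 ] [0.965 0.33  0.261]
clamp 0.07 68 [0.393 0.462 0.07 ] [0.603 0.481 0.075]
```

move_arm:
  deltas:
    - [[0, 0, 0], [0, 0, -7.8], 1]
    - [[0, 0, 0], [0, 0, -7.8], 1]
    - [[0, 0, 0], [0, 0, -7.7], 1]
    - [[-2.1, 3.4, 0], [0, 0, 0], 1]
    - [[-2.1, 3.4, 0], [0, 0, 0], 1]
    - [[-2.1, 3.4, 0], [0, 0, 0], 1]
    - [[-2.1, 3.4, 0], [0, 0, 0], 1]
    - [[-2.1, 3.4, 0], [0, 0, 0], 1]
    - [[-2.1, 3.4, 0], [0, 0, 0], 1]
    - [[-2.1, 3.4, 0], [0, 0, 0], 1]
    - [[-2.1, 3.4, 0], [0, 0, 0], 1]
    - [[-2.1, 3.4, 0], [0, 0, 0], 1]
    - [[-2.1, 3.4, 0], [0, 0, 0], 1]
    - [[0, 0, 0], [0, 0, 0], 1]
    - [[0, 0, 0], [0, 0, 0], 1]
  grip_force: 10

```text
clock: 1.98
ee_pos: [0.5572, 0.2952, 0.224]
ee_rot: [[0.0, 1.0, -0.001], [1.0, -0.0, -0.0], [-0.0, -0.001, -1.0]]
force: [0.8, 1.2, -0.6]
grip_width: 0.0009
```

move_arm:
  deltas:
    - [[-0.1, 0, 2.5], [0, 0, 0], 1]
    - [[0, 0, 3.0], [0, 0, 0], 1]
    - [[0, 0, 3.0], [0, 0, 0], 1]
    - [[0, 0, 3.0], [0, 0, 0], 1]
    - [[0, 0, 2.0], [0, 0, 0], 1]
    - [[0, 0, 0.8], [0, 0, 0], 1]
    - [[0, 0, 0], [0, 0, 0], 1]
    - [[0, 0, 0], [0, 0, 0], 1]
    - [[0, 0, 0], [0, 0, 0], 1]

```text
clock: 3.1
ee_pos: [0.5579, 0.2942, 0.0823]
ee_rot: [[0.0, 1.0, 0.001], [1.0, -0.0, 0.0], [0.0, 0.001, -1.0]]
force: [0.3, 0.4, -0.0]
grip_width: 0.0007
```

```bash
python3 - <<'E'
from station import robot
import cv2,numpy as np
s=robot.observe();print(s['ee_pos'],s['force'])
p,d=robot.snapshot("scene")
cv2.imwrite("pics/s1.png",cv2.resize(p[140:290,180:380,::-1],None,fx=4,fy=4,interpolation=cv2.INTER_CUBIC))
print(robot.observe()['force'])
E
```

```text
[0.55790129 0.29418207 0.08228814] [ 0.25481595  0.44590398 -0.01155414]
[ 0.13553016 -0.00680638  0.17378129]
```

View pics/s1.png

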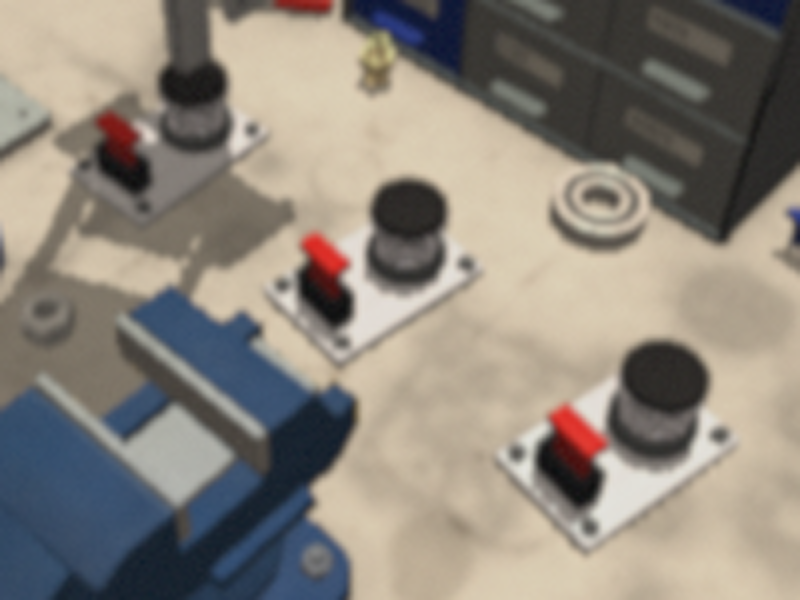

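move_arm:
  deltas:
    - [[0, 0, 0.3], [0, 0, 0], 1]
    - [[0, 0, 0.3], [0, 0, 0], 1]
    - [[0, 0, 0.2], [0, 0, 0], 1]
    - [[0, 0, 0.2], [0, 0, 0], 1]
    - [[0, 0, 0], [0, 0, 0], 1]
    - [[0, 0, 0], [0, 0, 0], 1]

```text
clock: 3.9
ee_pos: [0.5576, 0.2941, 0.0716]
ee_rot: [[0.0, 1.0, 0.0], [1.0, -0.0, -0.0], [-0.0, 0.0, -1.0]]
force: [-1.1, -1.7, 4.3]
grip_width: 0.0004
```

move_arm:
  deltas:
    - [[0, 0, 0.2], [0, 0, 0], 1]
    - [[0, 0, 0.2], [0, 0, 0], 1]
    - [[0, 0, 0], [0, 0, 0], 1]
    - [[0, 0, 0], [0, 0, 0], 1]
    - [[0, 0, 0], [0, 0, 0], 1]

```text
clock: 4.53
ee_pos: [0.5576, 0.2941, 0.0678]
ee_rot: [[0.0, 1.0, 0.0], [1.0, -0.0, 0.0], [0.0, 0.0, -1.0]]
force: [-2.4, -0.8, 8.0]
grip_width: 0.0004
```

move_arm:
  deltas:
    - [[0, 0, 0.15], [0, 0, 0], 1]
    - [[0, 0, 0], [0, 0, 0], 1]
    - [[0, 0, 0], [0, 0, 0], 1]

```text
clock: 4.9
ee_pos: [0.5577, 0.2941, 0.0664]
ee_rot: [[0.0, 1.0, 0.0], [1.0, -0.0, 0.0], [0.0, 0.0, -1.0]]
force: [-2.5, -2.0, 8.0]
grip_width: 0.0004
```

move_arm:
  deltas:
    - [[0, 0, 0], [0, 0, 0], 1]

```text
clock: 5.03
ee_pos: [0.5577, 0.2941, 0.0664]
ee_rot: [[0.0, 1.0, 0.0], [1.0, -0.0, 0.0], [0.0, 0.0, -1.0]]
force: [-3.2, -2.4, 8.4]
grip_width: 0.0008
```

move_arm:
  deltas:
    - [[0, 0, -1.0], [0, 0, 0], 1]
    - [[0, 0, -1.0], [0, 0, 0], 1]
    - [[0, 0, -3], [0, 0, 0], 1]
    - [[0, 0, 0], [0, 0, 0], 1]
    - [[0, 0, 0], [0, 0, 0], 1]

```text
clock: 5.65
ee_pos: [0.5572, 0.2939, 0.1151]
ee_rot: [[0.0, 1.0, -0.001], [1.0, -0.0, -0.0], [-0.0, -0.001, -1.0]]
force: [-0.6, -0.1, 0.5]
grip_width: 0.0006
```

move_arm:
  deltas:
    - [[-3, 0.2, 0], [0, 0, 0], 1]
    - [[-3, 0.2, 0], [0, 0, 0], 1]
    - [[-3, 0.2, 0], [0, 0, 0], 1]
    - [[-3, 0.2, 0], [0, 0, 0], 1]
    - [[-3, 0.2, 0], [0, 0, 0], 1]
    - [[-3, 0.1, 0], [0, 0, 0], 1]
    - [[0, 0, 1.6], [0, 0, 0], 1]
    - [[0, 0, 1.7], [0, 0, 0], 1]
    - [[0, 0, 0], [0, 0, 0], 1]
    - [[0, 0, 0], [0, 0, 0], 1]
    - [[0, 0, 0], [0, 0, 0], 1]

```text
clock: 7.02
ee_pos: [0.5688, 0.1144, 0.0834]
ee_rot: [[-0.0, 1.0, 0.001], [1.0, 0.0, 0.0], [0.0, 0.001, -1.0]]
force: [0.4, 0.9, 0.1]
grip_width: 0.0007
```

move_arm:
  deltas:
    - [[0, 0, 0.3], [0, 0, 0], 1]
    - [[0, 0, 0.3], [0, 0, 0], 1]
    - [[0, 0, 0.2], [0, 0, 0], 1]
    - [[0, 0, 0.2], [0, 0, 0], 1]
    - [[0, 0, 0], [0, 0, 0], 1]
    - [[0, 0, 0], [0, 0, 0], 1]

```text
clock: 7.78
ee_pos: [0.5686, 0.1141, 0.0731]
ee_rot: [[0.0, 1.0, 0.0], [1.0, -0.0, 0.0], [0.0, 0.0, -1.0]]
force: [-1.5, -0.4, 2.6]
grip_width: 0.0006
```

move_arm:
  deltas:
    - [[0, 0, 0.2], [0, 0, 0], 1]
    - [[0, 0, 0.2], [0, 0, 0], 1]
    - [[0, 0, 0], [0, 0, 0], 1]
    - [[0, 0, 0], [0, 0, 0], 1]
    - [[0, 0, 0], [0, 0, 0], 1]

```text
clock: 8.4
ee_pos: [0.5686, 0.1141, 0.0693]
ee_rot: [[0.0, 1.0, 0.0], [1.0, -0.0, 0.0], [0.0, 0.0, -1.0]]
force: [-3.2, -0.1, 7.5]
grip_width: 0.0004
```

move_arm:
  deltas:
    - [[0, 0, 0.15], [0, 0, 0], 1]
    - [[0, 0, 0.15], [0, 0, 0], 1]
    - [[0, 0, 0], [0, 0, 0], 1]
    - [[0, 0, 0], [0, 0, 0], 1]

```text
clock: 8.9
ee_pos: [0.5686, 0.1141, 0.0665]
ee_rot: [[0.0, 1.0, 0.0], [1.0, -0.0, 0.0], [0.0, 0.0, -1.0]]
force: [-5.6, -0.5, 10.5]
grip_width: 0.0003
```

move_arm:
  deltas:
    - [[0, 0, 0], [0, 0, 0], 1]

```text
clock: 9.02
ee_pos: [0.5686, 0.1141, 0.0665]
ee_rot: [[0.0, 1.0, 0.0], [1.0, -0.0, 0.0], [0.0, 0.0, -1.0]]
force: [-4.4, -0.3, 10.0]
grip_width: 0.0002
```

move_arm:
  deltas:
    - [[0, 0, -1.0], [0, 0, 0], 1]
    - [[0, 0, -1.0], [0, 0, 0], 1]
    - [[0, 0, -3], [0, 0, 0], 1]
    - [[-3, 0, 0], [0, 0, 0], 1]
    - [[-3, 0, 0], [0, 0, 0], 1]
    - [[-3, 0, 0], [0, 0, 0], 1]
    - [[-3, 0, 0], [0, 0, 0], 1]
    - [[-3, 0, 0], [0, 0, 0], 1]
    - [[-3, 0, 0], [0, 0, 0], 1]
    - [[-0.4, 0, 1.6], [0, 0, 0], 1]
    - [[0, 0, 1.7], [0, 0, 0], 1]
    - [[0, 0, 0], [0, 0, 0], 1]
    - [[0, 0, 0], [0, 0, 0], 1]
    - [[0, 0, 0], [0, 0, 0], 1]

```text
clock: 10.78
ee_pos: [0.5688, -0.0695, 0.0834]
ee_rot: [[-0.0, 1.0, 0.001], [1.0, 0.0, -0.0], [-0.0, 0.001, -1.0]]
force: [1.4, 1.4, -0.0]
grip_width: 0.0001
```

move_arm:
  deltas:
    - [[0, 0, 0.3], [0, 0, 0], 1]
    - [[0, 0, 0.3], [0, 0, 0], 1]
    - [[0, 0, 0.2], [0, 0, 0], 1]
    - [[0, 0, 0.2], [0, 0, 0], 1]
    - [[0, 0, 0], [0, 0, 0], 1]
    - [[0, 0, 0], [0, 0, 0], 1]

```text
clock: 11.52
ee_pos: [0.5685, -0.0699, 0.073]
ee_rot: [[0.0, 1.0, -0.0], [1.0, -0.0, 0.0], [0.0, -0.0, -1.0]]
force: [-1.5, 0.8, 1.3]
grip_width: 0.0003
```

move_arm:
  deltas:
    - [[0, 0, 0.2], [0, 0, 0], 1]
    - [[0, 0, 0.2], [0, 0, 0], 1]
    - [[0, 0, 0], [0, 0, 0], 1]
    - [[0, 0, 0], [0, 0, 0], 1]
    - [[0, 0, 0], [0, 0, 0], 1]

```text
clock: 12.15
ee_pos: [0.5686, -0.0699, 0.069]
ee_rot: [[0.0, 1.0, 0.0], [1.0, -0.0, -0.0], [-0.0, 0.0, -1.0]]
force: [-1.3, -0.2, 3.8]
grip_width: 0.0008
```

move_arm:
  deltas:
    - [[0, 0, 0.15], [0, 0, 0], 1]
    - [[0, 0, 0.15], [0, 0, 0], 1]
    - [[0, 0, 0], [0, 0, 0], 1]
    - [[0, 0, 0], [0, 0, 0], 1]

```text
clock: 12.65
ee_pos: [0.5686, -0.0699, 0.0659]
ee_rot: [[0.0, 1.0, 0.0], [1.0, -0.0, -0.0], [-0.0, 0.0, -1.0]]
force: [-2.3, 1.3, 4.5]
grip_width: 0.0008
```

move_arm:
  deltas:
    - [[0, 0, 0], [0, 0, 0], 1]

```text
clock: 12.78
ee_pos: [0.5686, -0.0699, 0.066]
ee_rot: [[0.0, 1.0, 0.0], [1.0, -0.0, -0.0], [-0.0, 0.0, -1.0]]
force: [-1.9, -0.1, 4.2]
grip_width: 0.0005
```

move_arm:
  deltas:
    - [[0, 0, -1.0], [0, 0, 0], 1]
    - [[0, 0, -1.0], [0, 0, 0], 1]
    - [[0, 0, -3], [0, 0, 0], 1]
    - [[0, 0, 0], [0, 0, 0], 1]
    - [[0, 0, 0], [0, 0, 0], 1]

```text
clock: 13.4
ee_pos: [0.5682, -0.0699, 0.1155]
ee_rot: [[0.0, 1.0, -0.001], [1.0, -0.0, 0.0], [0.0, -0.001, -1.0]]
force: [0.1, 0.1, 0.1]
grip_width: 0.0001
```

move_arm:
  deltas:
    - [[0.5, -3.2, 0], [0, 0, 0], 1]
    - [[0.6, -3.2, 0], [0, 0, 0], 1]
    - [[0, 0, 0], [0, 0, 9], 1]
    - [[0, 0, 1.5], [0, 0, 0], 1]
    - [[0, 0, 1.3], [0, 0, 0], 1]
    - [[0, 0, 0], [0, 0, 0], 1]
    - [[0, 0, 0], [0, 0, 0], 1]
    - [[0, 0, 0], [0, 0, 0], 1]

```text
clock: 14.4
ee_pos: [0.5048, -0.059, 0.0882]
ee_rot: [[0.156, 0.988, 0.001], [0.988, -0.156, -0.0], [-0.0, 0.001, -1.0]]
force: [-0.5, 0.3, 0.4]
grip_width: 0.0005
```

```bash
python3 - <<'E'
from station import robot
import cv2,numpy as np
p,d=robot.snapshot("scene")
cv2.imwrite("pics/s2.png",cv2.resize(p[140:290,180:380,::-1],None,fx=4,fy=4,interpolation=cv2.INTER_CUBIC))
E
```

```text
(no output)
```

View pics/s2.png

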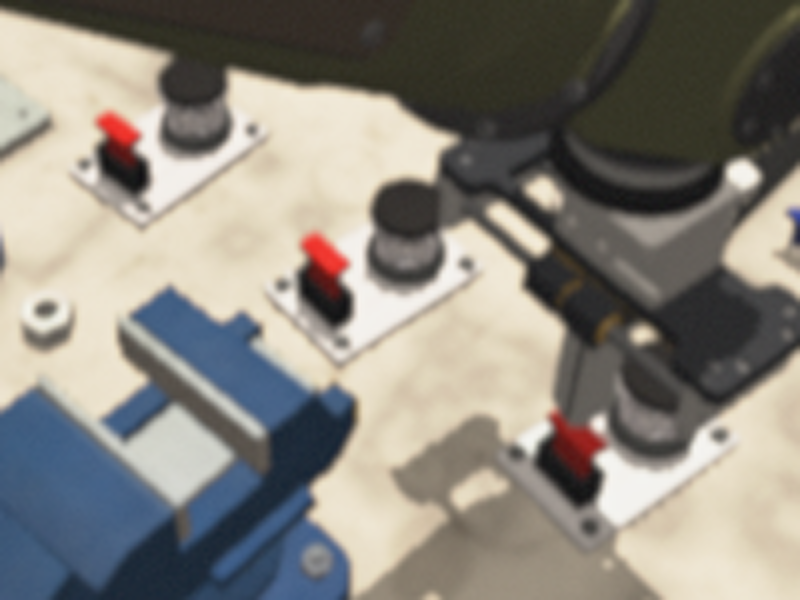

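move_arm:
  deltas:
    - [[0, 0, 0.5], [0, 0, 0], 1]
    - [[0, 0, 0.4], [0, 0, 0], 1]
    - [[0, 0, 0.3], [0, 0, 0], 1]
    - [[0, 0, 0.2], [0, 0, 0], 1]
    - [[0, 0, 0], [0, 0, 0], 1]
    - [[0, 0, 0], [0, 0, 0], 1]

```text
clock: 15.2
ee_pos: [0.5045, -0.0589, 0.0739]
ee_rot: [[0.157, 0.988, -0.0], [0.988, -0.157, 0.0], [-0.0, -0.0, -1.0]]
force: [-0.1, 0.5, 0.2]
grip_width: 0.0005
```

move_arm:
  deltas:
    - [[0, 0, 0.2], [0, 0, 0], 1]
    - [[0, 0, 0.2], [0, 0, 0], 1]
    - [[0, 0, 0.2], [0, 0, 0], 1]
    - [[0, 0, 0], [0, 0, 0], 1]
    - [[0, 0, 0], [0, 0, 0], 1]

```text
clock: 15.82
ee_pos: [0.5044, -0.0589, 0.0678]
ee_rot: [[0.157, 0.988, -0.0], [0.988, -0.157, 0.0], [0.0, -0.0, -1.0]]
force: [-0.9, -0.2, -0.3]
grip_width: 0.0005
```

```bash
python3 - <<'E'
from station import robot
import cv2,numpy as np
p,d=robot.snapshot("scene")
cv2.imwrite("pics/s3.png",cv2.resize(p[200:290,280:380,::-1],None,fx=6,fy=6,interpolation=cv2.INTER_CUBIC))
p,d=robot.snapshot("wrist")
cv2.imwrite("pics/w3.png",p[:,:,::-1])
print(robot.observe()['force'])
E
```

```text
[ 0.33691067 -0.26344054  0.28214844]
```

View pics/s3.png

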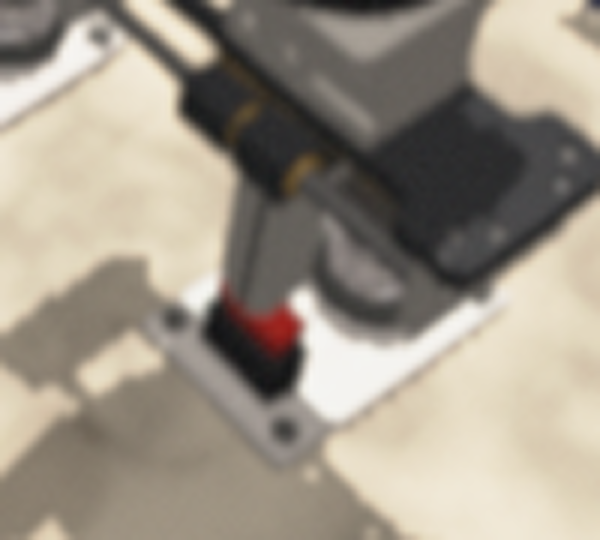

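View pics/w3.png

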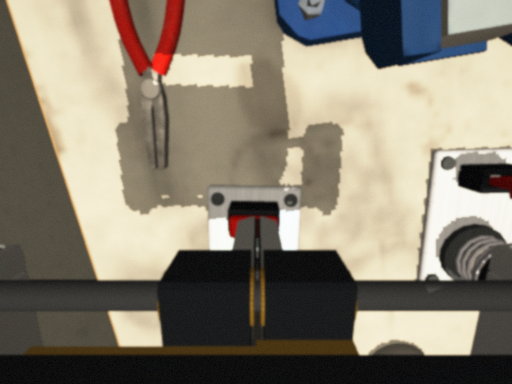

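Scene crop: the fingers sit on the red cap (about (265,305)) and it is now close to its housing. The wrist view agrees. The tag holds by friction, so the force fades at rest. I'll continue to the stop.

move_arm:
  deltas:
    - [[0, 0, 0.2], [0, 0, 0], 1]
    - [[0, 0, 0.2], [0, 0, 0], 1]
    - [[0, 0, 0.1], [0, 0, 0], 1]
    - [[0, 0, 0], [0, 0, 0], 1]

```text
clock: 16.42
ee_pos: [0.5045, -0.0589, 0.0628]
ee_rot: [[0.157, 0.988, -0.0], [0.988, -0.157, 0.0], [0.0, -0.0, -1.0]]
force: [-0.2, -0.4, -0.1]
grip_width: 0.0004
```

move_arm:
  deltas:
    - [[0, 0, 0.1], [0, 0, 0], 1]
    - [[0, 0, 0.1], [0, 0, 0], 1]
    - [[0, 0, 0], [0, 0, 0], 1]

```text
clock: 16.8
ee_pos: [0.5046, -0.0589, 0.0612]
ee_rot: [[0.157, 0.988, 0.0], [0.988, -0.157, -0.0], [-0.0, 0.0, -1.0]]
force: [-2.6, 0.0, 6.2]
grip_width: 0.0004
```

Force is rising; I'll confirm the stop with one more millimetre or two.

move_arm:
  deltas:
    - [[0, 0, 0.1], [0, 0, 0], 1]
    - [[0, 0, 0], [0, 0, 0], 1]

```text
clock: 17.05
ee_pos: [0.5047, -0.0589, 0.0611]
ee_rot: [[0.157, 0.988, 0.001], [0.988, -0.157, -0.0], [-0.0, 0.001, -1.0]]
force: [-6.7, 1.7, 18.0]
grip_width: 0.0006
```

move_arm:
  deltas:
    - [[0, 0, 0.1], [0, 0, 0], 1]
    - [[0, 0, 0], [0, 0, 0], 1]

```text
clock: 17.3
ee_pos: [0.5049, -0.059, 0.0609]
ee_rot: [[0.156, 0.988, 0.001], [0.988, -0.156, -0.0], [-0.0, 0.001, -1.0]]
force: [-11.1, 2.6, 29.2]
grip_width: 0.0005
```

move_arm:
  deltas:
    - [[0, 0, -0.5], [0, 0, 0], 1]
    - [[0, 0, -1.5], [0, 0, 0], 1]
    - [[0, 0, -3], [0, 0, 0], 1]
    - [[0, 0, -5], [0, 0, 0], 1]
    - [[0, 0, -5], [0, 0, 0], 1]
    - [[-4, -2, -3], [0, 0, 0], 1]
    - [[-4, -2, 0], [0, 0, 0], 1]
    - [[-4, -2, 0], [0, 0, 0], 1]
    - [[-4, -2, 0], [0, 0, 0], 1]
    - [[0, 0, 0], [0, 0, 0], 1]
    - [[0, 0, 0], [0, 0, 0], 1]

```text
clock: 18.68
ee_pos: [0.4007, -0.2041, 0.2394]
ee_rot: [[0.157, 0.988, 0.0], [0.988, -0.157, -0.0], [-0.0, 0.0, -1.0]]
force: [-0.4, -0.5, -0.1]
grip_width: 0.0003
```

```bash
python3 - <<'E'
from station import robot
from h import *
print(robot.observe()['force'])
p,d=robot.snapshot("scene")
cv2.imwrite("pics/s4.png",cv2.resize(p[140:290,180:380,::-1],None,fx=4,fy=4,interpolation=cv2.INTER_CUBIC))
p,d=robot.snapshot("top");c=robot.calibration("top")
cv2.imwrite("pics/t4.png",p[:,:,::-1])
v,u=np.mgrid[:384,:512]
f=192/np.tan(np.radians(c['fov_y']/2))
r=np.stack([(u-c['cx'])/f,-(v-c['cy'])/f,-np.ones_like(u)],-1)@c['rotation'].T
P=c['eye']+r*d[...,None]
for n,u0,u1 in(("L",185,225),("M",252,290),("R",320,358)):
    m=np.zeros((384,512),bool);m[155:212,u0:u1]=1
    red=p[...,0].astype(int)>p[...,1].astype(int)+60
    for nm,k in(("pad",m&(P[...,2]>.052)&~red&(v<188)),("tag",m&red&(P[...,2]>.03))):
        print(n,nm,k.sum(),np.round(np.median(P[k],0),4) if k.any() else '')
E
```

```text
[-0.37670322 -0.49417638 -0.06171373]
L pad 256 [0.5557 0.2933 0.057 ]
L tag 60 [0.4902 0.2931 0.0573]
M pad 252 [0.5678 0.1131 0.0565]
M tag 69 [0.5023 0.1229 0.0596]
R pad 257 [ 0.5682 -0.0699  0.0568]
R tag 68 [ 0.5034 -0.059   0.0416]
```

View pics/s4.png

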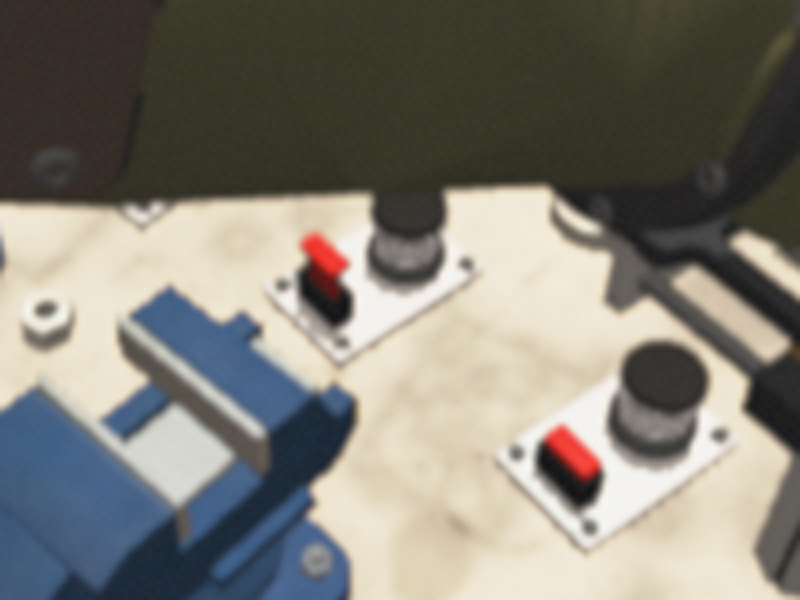

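View pics/t4.png

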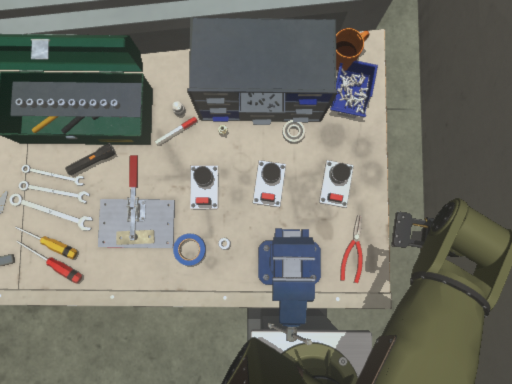

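The right-hand mount's red tag, near (570,455) in the scene crop, is down at z ≈ 0.0416 m. The other two tags are up, all pads are at rest height, and the mounts have not moved.

```bash
python3 -c "
from station import robot
print(robot.close_job())"
```

```text
the job is handed in; nothing more can be done
None
```

I pressed all three pads about 9 mm with the closed fingertips, and the right-hand mount was clearly the softest. I then pushed only its tag down to the stop and handed the job in at about 19 s of the 45 s allowed; no verdict is reported.

| Mount, seen from the robot | Pad compression | Force |
|---|---|---|
| Left | 9.1 mm | 8.2 N |
| Middle | 9.0 mm | 10.2 N |
| Right | 9.5 mm | 4.4 N |

- **Tag stop:** the force on the right tag rose to 29 N over the last 0.3 mm of travel. The cap top then measured 42 mm above the bench, roughly 17 mm down.
- **Other tags and pads:** the other two tags measured 57 and 60 mm, which is up. All three pads were back at about 57 mm.
- **Nothing shifted:** pad and tag positions on the mounts matched the first picture within about 1 mm. The bystanders looked undisturbed in the top view; I did not measure them. The arm was clear of everything when I handed in.
- **One odd reading:** the tag showed almost no force when I paused partway down. A picture showed the fingers sitting on the cap and the cap moving down, so friction was holding it while it was at rest.
- **Not checked:** I did not look at the travel rings. The 9 mm presses come from the measured arm position.

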